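# Register a leather fob in the hold-down jig and lock it

## Task

Get the leather fob that lies in the green hold-down jig ready for punching: with the fingertips, slide it along the pad, without lifting it, until its wide end sits flush against the end stop and its straight long edge flush against the side fence. Then push the red-knobbed lever from open past its light-hold notch and right on to the locked stop, so that the foot clamps the fob in that corner. Leave the tools and the other parts round the jig where they lie.

Things in the scene. Friction and masses are not known exactly. Their poses are not given: they have to be found in the camera images.
- jig: Fixed hold-down jig: green plate 177 x 185 x 10 mm. Origin at table height, under the centre of the fob's home place; x into the jig (away from the operator), y left, z up. A green overarm (x 17 to 49, y -34 to 57, z 43 to 62 mm) on a column (y 33 to 60 mm) carries the foot. The lever's shaft is parallel to y at x = 33, z = 52 mm, left of the column, with a 54 mm index disc.
- pad_top (a point): On top of the dark rubber pad that the fob slides on, at x = 0, y = 0, z = 14 mm of the jig, same axes. The pad spans x -88 to 60, y -78 to 26 mm.
- stop_face (a point): Middle of the end stop's face, which looks to the jig's -x: x = 55 mm, z = 18 mm of the jig. Steel bar from y = -48 to 34 mm, top at z = 22 mm.
- fence_face (a point): Middle of the side fence's face, which looks to the jig's -y: y = 25 mm, z = 18 mm of the jig. Steel bar, 8 mm thick, from x = -50 to 55 mm, top at z = 22 mm.
- fob: Brown leather fob, rigid, 50 x 110 x 8 mm, 30 g, flat on the pad. Origin under its centre, y axis along it to the WIDE end (y = 55 mm). Edges straight from y = -14 to 47 mm, then it narrows to a 24 mm end at y = -55. Starts wide end foremost, under the open foot, 18 to 34 mm short of the stop, 10 to 21 mm off the fence, up to 0.12 rad askew. Home: origin at x = y = 0 of the jig, its y along the jig's x.
- presser_foot: Foot under the overarm, 22 x 44 mm, black sole; origin at the middle of its underside, at x = 33, y = 0 of the jig. Lever open: underside 26 mm above the table, 3.5 mm above the fob. The lever lowers it on to the fob: a light spring pressure (about 2 N) at the first notch, about 9 N when locked.
- lever (a joint): Clamp lever in rad: 0 open (leaning 0.45 rad to the jig's -x), 0.375 light-hold notch (nearly upright), 0.75 locked stop (leaning 0.30 rad to the jig's +x, end of travel). Grows as the knob is pushed along the jig's +x. Sprung notches hold it at all three; the humps between, at about 0.19 and 0.56, take 3 to 7 N at the knob, then it snaps on.
- knob (a point): Centre of the red ball knob, 24 mm in diameter, on the lever's end, 80 mm from the shaft axis, at y = 84 mm of the jig: x = -2, z = 124 mm when open; x = 33, z = 132 mm upright; x = 57, z = 128 mm when locked. The rod below it is 8 mm thick.
- stitch_chisel: Steel pricking iron, 116 x 30 x 12 mm, lying on the table behind the jig; origin under its centre; a bystander.
- bone_folder: Bone folder, 22 x 153 x 8 mm, on the left part of the table; a bystander.
- eyelet_tin: Round red tin, 60 mm in diameter, 27 mm high, on the left part of the table; a bystander.

How it is judged:
On the way, in this order (a step that is already met when the one before it is completed fails the run):
1. the fob lies home in the corner of the stop and the fence while the lever is still open (x of fob in the frame of jig between -0.003 and 0.003 m and y of fob in the frame of jig between -0.003 and 0.003 m and angle between the y axis of fob and the x axis of jig, either way round below 0.06 rad and z of fob in the frame of jig below 0.017 m and value of joint lever below 0.15 rad), for 0.2 s.
2. the lever is at the locked stop (value of joint lever above 0.7 rad), for 0.2 s.
At the end, for the whole second after the job is handed in: The fob lies flat and at rest within 3 mm of home against the end stop and the side fence and within 0.06 rad of square, the lever stands past 0.70 rad at its locked stop, and the foot presses on the fob with more than 4.5 N (x of fob in the frame of jig between -0.003 and 0.003 m and y of fob in the frame of jig between -0.003 and 0.003 m and angle between the y axis of fob and the x axis of jig, either way round below 0.06 rad and z of fob in the frame of jig below 0.017 m and value of joint lever above 0.7 rad and contact force between presser_foot and fob above 4.5 N and linear speed of fob below 0.01 m/s); the robot touches nothing.
It fails at once if the fob is lifted off the pad (more than 8 mm) or tipped up (z of fob in the frame of jig above 0.022 m or angle between fob's own z axis and vertical above 0.2 rad).
It fails at once if a tool or another part is moved by more than 20 mm (distance of any of stitch_chisel, bone_folder, eyelet_tin from where it was at the start of the episode above 0.02 m).
It also fails if it takes over 64 s, if anything falls off the work surface, if the arm or the gripper's body presses on something with over 40 N, if the wrist force passes 120 N, or if a joint passes its speed limit or range.

## Robot

A 7-joint arm with a two-finger parallel gripper is mounted at the origin on a cart in front of the work surface, level with it; the furniture and walls round the work are solid. World frame = base frame: x ahead of the robot, y to its left, z up, the work surface at z = 0. Lengths are in m, angles in rad, forces in N, time in s.
With the tool pointing down it reaches from about 0.4 to 0.85 m from the base axis. Payload 4.5 kg.
Tool frame: the origin (TCP) lies on the centre line of the jaws, within the pads' length; the fingertips stand 25 mm ahead of it and the grasp point (between the pads) lies 6 mm ahead of it; z points along the fingers, y is the direction in which the jaws open and shut (so a half turn about z gives the same grasp; the last joint's range is limited). The gripper opens to 88 mm and grips with 3 to 60 N. Pads are 18 mm wide; open, the fingers measure 123 mm over their backs; the gripper's body (75 mm by 187 mm) begins 45 mm behind the grasp point.
Start: joints at [-1.31, 0.689, -0.195, 1.565, 0.157, 0.902, -0.215], TCP at [0.141, 0.609, 0.264] pointing down, gripper open.
Joint ranges: [-3.01, 3.01], [-0.46, 2.08], [-1.47, 1.51], [0.13, 2.56], [-1, 4.14], [0.04, 2.09], [-2.66, 2.66]. Speed limits (rad/s): [2.57, 2.57, 3.14, 3.14, 3.14, 3.14, 3.14].

## Interface

Orientations are given as a unit quaternion [x, y, z, w].
In Python, from plant import r, eyes gives the robot as it stands.
- The arm moves only by the tool servo_tool, never from a script. Its argument "deltas" is a list of rows, each an object of numbers: "dx", "dy", "dz": the shift along the tool's x, y, z in units of 60 mm (1.0 is 60 mm); "ax", "ay", "az": the turn, a rotation vector about the tool's x, y, z in units of 6 degrees (1.0 is 6 degrees); "hand": the finger opening in mm, from 0 to 88.1. A call has 1 to 10 rows; each row is the pose to reach, as a shift and turn from the pose commanded when the call began, along the tool's axes at that moment; what a row does not reach only later rows make up. A row lasts 1/8 s, in which the tool goes at most 62.5 mm and 10.7 degrees, less where a joint would pass 70% of its speed; a pose out of reach is approached as far as the arm can. A call with a gripper value outside its range is refused whole. The fingers move at their own pace and stop on an object; "newtons" is the grip in N (left out, the last holds). Time passes only in rows, so rows that repeat a pose let the fingers close. It gives the time, the measured TCP pose, the force and the opening at its end, in the units of the state.
- r.get_state(): the state, without advancing time (a new reading comes with each control period).
- eyes.snapshot(name): name is "scene" or "top" or "wrist"; returns (picture, depth): 420x560x3 uint8, red, green, blue; 420x560 float32, m along the optical axis (not along the pixel's ray), 0 where there is no reading.
- eyes.camera_model(name): a dict with "fx", "fy", "cx", "cy" (pixels), "pose" (4x4, takes a point from camera to world coordinates). Camera axes: x right, y up, looking along -z (the intrinsics and any distortion apply to the point x, -y, -z); pixel columns grow to the right and rows downward; lengths in m; the calibration is good to about 2 mm. A picture is of the moment at which its call begins: read the wrist's pose just before it. camera_model takes no time and is no camera call; for the wrist camera it gives the pose at the moment of the call.
- r.finish_job(): hands the job in, once; it reports no verdict.
The state is a dict: "clock": time; "q": joint angles; "qd": joint speeds; "joint_torque": joint torques, N m; "tool_pos": TCP position; "eef_rot": TCP orientation; "contact_force": force on the tool from outside, world axes, zero at the start; "moment": the same for the moment, N m; "opening": opening from 0.0 (shut) to 1.0 (fully open).
Only numpy, scipy, OpenCV 4.12 (cv2) and the standard library are available. Lean on these libraries where they do the work, as an engineer would, in place of code of your own. Each camera call takes 0.05 s, during which the arm holds its last target.

## Working session

There is one attempt and no reset: what is moved stays moved. The work goes in short steps, Python scripts to look and compute and a tool call to move; the robot and the scene stay as the last step left them, time stands still between calls to the robot, and variables do not carry over. Pictures are saved under pics/ and viewed, and the job is handed in when it is done.

Besides the shell and the picture viewer there is one more tool, called by a JSON object that holds its "op" and its "data". servo_tool: Moves the arm, as the interface text tells. Its arguments: {"type":"object","properties":{"deltas":{"type":"array","items":{"type":"object","properties":{"dx":{"type":"number"},"dy":{"type":"number"},"dz":{"type":"number"},"ax":{"type":"number"},"ay":{"type":"number"},"az":{"type":"number"},"hand":{"type":"number"}}}},"newtons":{"type":"number"}},"required":["deltas"]}

```bash
ls; mkdir -p pics; python3 - <<'E'
from plant import r, eyes
import cv2
print(r.get_state())
for n in ["scene","top"]:
    p,d=eyes.snapshot(n); cv2.imwrite(f"pics/{n}0.png",p[:,:,::-1]); print(n,eyes.camera_model(n))
E
```

```text
pics
{'clock': 0.0, 'q': array([-1.3102184 ,  0.69000629, -0.19451245,  1.5663483 ,  0.15732828,
        0.90251588, -0.21512749]), 'qd': array([ 1.63689297e-03,  8.18217818e-04,  4.75819850e-04, -3.64291061e-04,
       -1.90888175e-04, -3.53943578e-04, -5.49784431e-05]), 'joint_torque': array([ 4.04141088e-05, -5.27570271e+01, -1.26695316e+00, -1.53422552e+01,
       -5.26579865e-02,  6.60515449e-03,  1.78096711e-04]), 'tool_pos': array([0.14044411, 0.60840391, 0.26289491]), 'eef_rot': array([ 1.13109427e-01,  9.93582091e-01, -9.41034886e-04, -2.66325549e-05]), 'contact_force': array([-0.13008739, -0.76498311, -0.50164321]), 'moment': array([ 0.02837611, -0.03087561,  0.04073116]), 'opening': 1.004607323450668}
scene {'fx': 404.5702212622504, 'fy': 404.5702212622504, 'cx': 277.21503575466886, 'cy': 211.69821177487273, 'pose': array([[ 0.45493313,  0.6787188 , -0.57652116, -0.09353165],
       [-0.8903432 ,  0.3597612 , -0.2790356 , -0.33983361],
       [ 0.01802324,  0.64024423,  0.76795995,  0.88194603],
       [ 0.        ,  0.        ,  0.        ,  1.        ]])}
top {'fx': 541.8613025123539, 'fy': 541.8613025123539, 'cx': 281.52877407452075, 'cy': 212.98914176730983, 'pose': array([[-0.02261664,  0.9922227 , -0.12240342,  0.27686229],
       [-0.99970179, -0.02131762,  0.01191196, -0.02946107],
       [ 0.00920997,  0.12263632,  0.99240894,  1.83567206],
       [ 0.        ,  0.        ,  0.        ,  1.        ]])}
```

View pics/scene0.png

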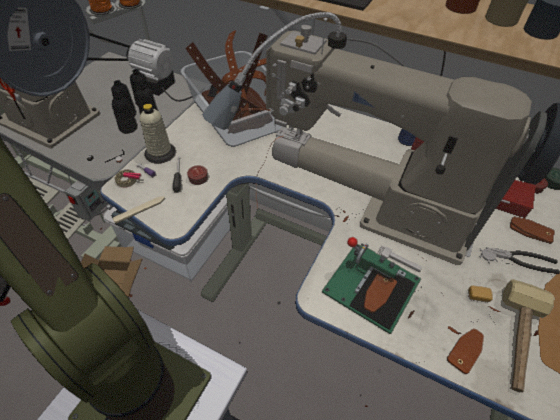

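View pics/top0.png

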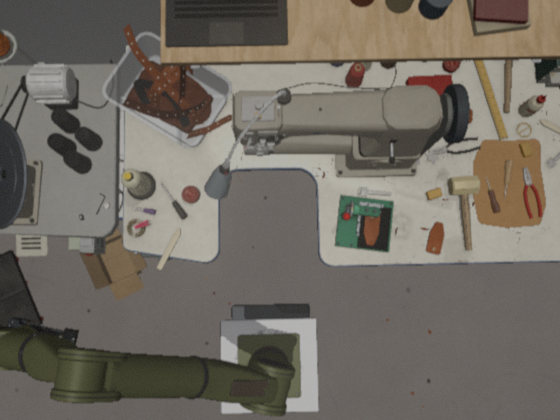

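The scene view shows the jig at about (372,285), its red knob at (352,242), and the sewing machine just behind it. In the top view the jig is at about (365,223). Next I'll enlarge both and find the plate.

```bash
cat > h.py <<'E'
import numpy as np, cv2
from plant import r, eyes
def ray(cm,uv,z):
    P=cm["pose"]; uv=np.atleast_2d(np.asarray(uv,float))
    d=np.c_[(uv[:,0]-cm["cx"])/cm["fx"],-(uv[:,1]-cm["cy"])/cm["fy"],-np.ones(len(uv))]@P[:3,:3].T
    t=(z-P[2,3])/d[:,2]
    return P[:3,3]+t[:,None]*d
def proj(cm,X):
    P=cm["pose"]; X=np.atleast_2d(X); c=(X-P[:3,3])@P[:3,:3]
    return np.c_[cm["fx"]*c[:,0]/-c[:,2]+cm["cx"], cm["fy"]*-c[:,1]/-c[:,2]+cm["cy"]]
E
python3 - <<'E'
from h import *
for n,(x0,y0,x1,y1) in {"scene":(310,220,440,345),"top":(320,175,450,265)}.items():
    p=cv2.imread(f"pics/{n}0.png"); c=p[y0:y1,x0:x1]
    cv2.imwrite(f"pics/{n}0c.png",cv2.resize(c,None,fx=6 if n=="top" else 4.8,fy=6 if n=="top" else 4.8,interpolation=cv2.INTER_CUBIC))
    hsv=cv2.cvtColor(p,cv2.COLOR_BGR2HSV)
    m=cv2.inRange(hsv,(60,80,30),(90,255,200))
    k,l,s,ce=cv2.connectedComponentsWithStats(m)
    ok=np.isin(l,[i for i in range(1,k) if s[i,4]>40])
    pts=np.argwhere(ok)[:,::-1]
    pts=pts[(pts[:,0]>x0-20)&(pts[:,0]<x1)&(pts[:,1]>y0)&(pts[:,1]<y1)].astype(np.float32)
    cm=eyes.camera_model(n)
    W=ray(cm,pts,0.01)[:,:2].astype(np.float32)
    rc=cv2.minAreaRect(W); print(n,len(pts),rc,cv2.boxPoints(rc).tolist())
    red=cv2.inRange(hsv,(0,170,120),(6,255,255)); red[:y0]=0;red[:,:x0]=0;red[y1:]=0;red[:,x1:]=0
    q=np.argwhere(red)[:,::-1]; print("red",q.mean(0),len(q), ray(cm,q.mean(0),0.124))
E
```

```text
scene 1728 ((0.4634380340576172, -0.3336012363433838), (0.1803143471479416, 0.17818360030651093), 81.70966339111328) [[0.3622775077819824, -0.4099701941013336], [0.5385991334915161, -0.4356623589992523], [0.564598560333252, -0.25723227858543396], [0.38827693462371826, -0.23154011368751526]]
red [352.26829268 240.6097561 ] 41 [[ 0.47926513 -0.257381    0.124     ]]
top 910 ((0.4615932106971741, -0.3302909731864929), (0.1780010312795639, 0.16690796613693237), 81.89653778076172) [[0.36642688512802124, -0.40663906931877136], [0.5316683053970337, -0.4301665723323822], [0.5567595362663269, -0.2539428770542145], [0.39151811599731445, -0.23041537404060364]]
red [346.30769231 215.96153846] 26 [[ 0.47401341 -0.25603473  0.124     ]]
```

```bash
ls pics
```

```text
scene0.png
scene0c.png
top0.png
top0c.png
```

View pics/scene0c.png

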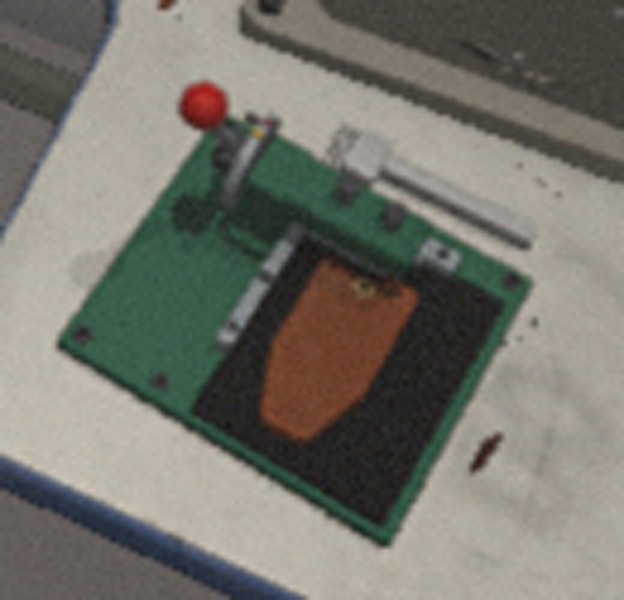

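View pics/top0c.png

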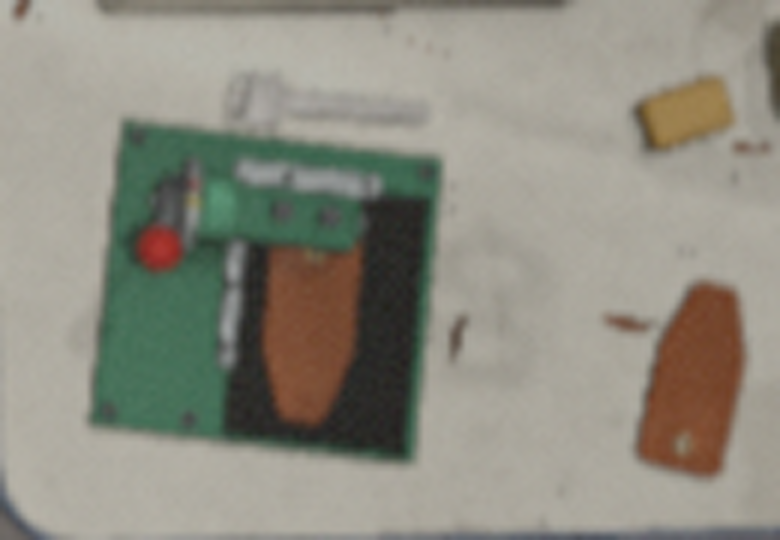

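```bash
python3 - <<'E'
from h import *
p,d=eyes.snapshot("top"); cm=eyes.camera_model("top"); P=cm["pose"]
v,u=np.mgrid[:420,:560]
c=np.stack([(u-cm["cx"])/cm["fx"]*d,-(v-cm["cy"])/cm["fy"]*d,-d],-1)
W=c@P[:3,:3].T+P[:3,3]
ok=(d>0)
# height profile on grid 5 cm, between arm base and work
for x in np.arange(0.15,0.8,0.05):
    print("%.2f"%x,[ "%4d"%(1000*W[...,2][ok&(abs(W[...,0]-x-.025)<.025)&(abs(W[...,1]-y)<.025)].max(initial=-9)) for y in np.arange(0.6,-0.65,-0.05)])
print(["%.2f"%y for y in np.arange(0.6,-0.65,-0.05)])
E
```

```text
0.15 [' 617', ' 682', ' 721', ' 762', ' 807', ' 828', ' 824', '-756', '-676', ' -17', '   0', '   5', '  -9', '   1', '-662', ' -17', '-683', '-761', '-754', '-757', '-756', '-758', '-755', '-761', '-752']
0.20 ['-707', '-758', '-757', '-760', '-759', '-762', '-762', '-761', '-758', '-756', '-752', '-758', '-762', '-754', '-748', '-761', '-762', '-758', '-754', '-761', '-755', '-755', '-755', '-758', '-753']
0.25 ['-669', '-758', '-755', '-756', '-757', '-759', '-756', '-760', '-764', '-747', '-754', '-749', '-756', '-759', '-755', '-759', '-763', '-756', '-749', '-758', '-759', '-755', '-754', '-760', '-761']
0.30 ['-654', '-657', '-757', '-756', '-759', '  21', '-757', '   4', '  12', '-758', '-756', '-756', '-751', '-760', '-760', '-752', '  12', '  12', '   8', '  12', '  14', '  13', '  12', '  10', '  11']
0.35 [' -81', '-637', '   4', '  11', '  11', '  17', '  17', '  13', '  15', '  10', '-761', '-753', '-756', '-754', '-758', '   8', '   9', '  18', '  23', '  33', '  26', '  14', '  10', '  18', '  17']
0.40 [' -26', ' -36', '  13', '  25', '  21', '  15', '  19', '  14', 
[... 1091 characters left out ...]
', ' 406', ' 403', ' 408', ' 416', ' 420', ' 420', ' 405', ' 420', '  19']
0.70 ['  83', ' -26', '   9', '  13', '  17', '  14', ' 133', ' 128', ' 173', ' 167', ' 412', ' 427', ' 497', ' 496', ' 409', ' 408', ' 407', ' 407', ' 406', ' 422', ' 423', ' 422', ' 413', ' 425', '  24']
0.75 [' 133', '  40', '  13', '  14', ' 243', ' 233', ' 211', ' 113', ' 167', ' 182', ' 409', ' 426', ' 449', ' 492', ' 438', ' 406', ' 411', ' 406', ' 407', ' 419', ' 420', ' 422', ' 411', ' 423', '   3']
['0.60', '0.55', '0.50', '0.45', '0.40', '0.35', '0.30', '0.25', '0.20', '0.15', '0.10', '0.05', '-0.00', '-0.05', '-0.10', '-0.15', '-0.20', '-0.25', '-0.30', '-0.35', '-0.40', '-0.45', '-0.50', '-0.55', '-0.60']
```

{"op": "servo_tool", "data": {"deltas": [{"dx":-0.8,"dy":-0.6,"dz":-0.3},{"dx":-1.5,"dy":-1.1,"dz":-0.6},{"dx":-2.3,"dy":-1.7,"dz":-0.8},{"dx":-3.0,"dy":-2.3,"dz":-1.0},{"dx":-3.8,"dy":-2.8,"dz":-1.0},{"dx":-4.5,"dy":-3.4,"dz":-1.0},{"dx":-5.0,"dy":-4.2,"dz":-1.0},{"dx":-5.3,"dy":-5.0,"dz":-1.0},{"dx":-5.6,"dy":-5.8,"dz":-1.0},{"dx":-5.9,"dy":-6.4,"dz":-1.0}]}}

```text
schema error: expected keys dx, dy, dz, ax, ay, az, hand
```

{"op": "servo_tool", "data": {"deltas": [{"dx":-0.8,"dy":-0.6,"dz":-0.3,"ax":0,"ay":0,"az":0,"hand":0},{"dx":-1.5,"dy":-1.1,"dz":-0.6,"ax":0,"ay":0,"az":0,"hand":0},{"dx":-2.3,"dy":-1.7,"dz":-0.8,"ax":0,"ay":0,"az":0,"hand":0},{"dx":-3.0,"dy":-2.3,"dz":-1.0,"ax":0,"ay":0,"az":0,"hand":0},{"dx":-3.8,"dy":-2.8,"dz":-1.0,"ax":0,"ay":0,"az":0,"hand":0},{"dx":-4.5,"dy":-3.4,"dz":-1.0,"ax":0,"ay":0,"az":0,"hand":0},{"dx":-5.0,"dy":-4.2,"dz":-1.0,"ax":0,"ay":0,"az":0,"hand":0},{"dx":-5.3,"dy":-5.0,"dz":-1.0,"ax":0,"ay":0,"az":0,"hand":0},{"dx":-5.6,"dy":-5.8,"dz":-1.0,"ax":0,"ay":0,"az":0,"hand":0},{"dx":-5.9,"dy":-6.4,"dz":-1.0,"ax":0,"ay":0,"az":0,"hand":0}], "newtons": 15}}

```text
clock: 1.4
tool_pos: [0.3989, 0.1529, 0.3236]
eef_rot: [0.114, 0.994, -0.0, -0.0]
contact_force: [1.5, -0.2, 0.4]
opening: 0.005
```

{"op": "servo_tool", "data": {"deltas": [{"dx":-0.3,"dy":-0.9,"dz":0,"ax":0,"ay":0,"az":-0.1,"hand":0},{"dx":-0.5,"dy":-1.8,"dz":0,"ax":0,"ay":0,"az":-0.2,"hand":0},{"dx":-0.7,"dy":-2.7,"dz":0,"ax":0,"ay":0,"az":-0.3,"hand":0},{"dx":-1.0,"dy":-3.6,"dz":0,"ax":0,"ay":0,"az":-0.4,"hand":0},{"dx":-1.2,"dy":-4.5,"dz":0,"ax":0,"ay":0,"az":-0.5,"hand":0},{"dx":-1.5,"dy":-5.4,"dz":0,"ax":0,"ay":0,"az":-0.6,"hand":0},{"dx":-1.8,"dy":-6.2,"dz":0,"ax":0,"ay":0,"az":-0.7,"hand":0},{"dx":-2.0,"dy":-7.0,"dz":0,"ax":0,"ay":0,"az":-0.78,"hand":0},{"dx":-2.0,"dy":-7.3,"dz":0,"ax":0,"ay":0,"az":-0.78,"hand":0}]}}

```text
clock: 2.52
tool_pos: [0.4168, -0.3017, 0.3233]
eef_rot: [0.075, 0.997, -0.0, -0.0]
contact_force: [0.0, -0.8, -0.2]
opening: 0.005
```

```bash
python3 - <<'E'
from h import *
s=r.get_state(); print(s["clock"],s["tool_pos"],s["q"])
cm=eyes.camera_model("wrist"); print(cm)
p,d=eyes.snapshot("wrist"); cv2.imwrite("pics/w1.png",p[:,:,::-1]); np.savez("w1.npz",p=p,d=d,**cm)
E
```

```text
2.525 [ 0.41681061 -0.30166776  0.32325561] [ 0.64490942  0.46722615 -0.16652058  1.81711785  0.09948002  0.86520836
  1.85267439]
{'fx': 331.38086405266887, 'fy': 331.38086405266887, 'cx': 282.6770609840531, 'cy': 209.77207315500726, 'pose': array([[ 0.14969174, -0.9468037 , -0.28487741,  0.34408535],
       [ 0.98872996,  0.14266263,  0.04539216, -0.29082582],
       [-0.00233611, -0.28846166,  0.9574886 ,  0.44370886],
       [ 0.        ,  0.        ,  0.        ,  1.        ]])}
```

View pics/w1.png

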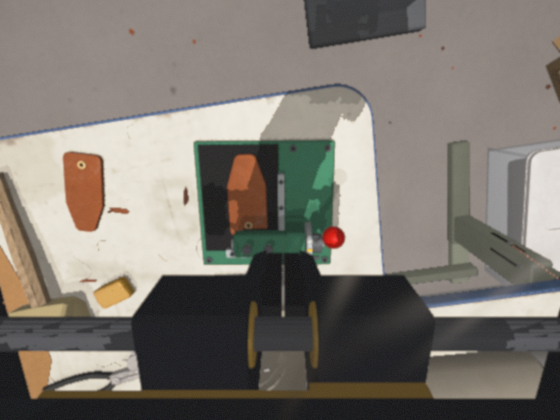

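The wrist view shows the jig whole: plate corners near (195,142), (334,140), (331,264) and (205,264), fob at about (247,195), fence at (281,200), knob at (333,237). I'll cast the features to jig planes.

```bash
python3 - <<'E'
from h import *
D=np.load("w1.npz"); cm={k:D[k] for k in ("fx","fy","cx","cy","pose")}; p=D["p"]
roi=np.zeros((420,560),np.uint8); roi[130:275,185:350]=1
hsv=cv2.cvtColor(p,cv2.COLOR_RGB2HSV)
g=cv2.inRange(hsv,(60,70,30),(90,255,220))*roi
fb=cv2.inRange(hsv,(3,100,60),(18,255,255))*roi
red=cv2.inRange(hsv,(0,170,120),(3,255,255))*roi
dk=((hsv[...,2]<60)*255).astype(np.uint8)*roi
c=p[125:280,180:355,::-1]; cv2.imwrite("pics/w1c.png",cv2.resize(c,None,fx=4.5,fy=3.8 if 0 else 3.8,interpolation=cv2.INTER_CUBIC) if 0 else cv2.resize(c,None,fx=3.8,fy=3.8,interpolation=cv2.INTER_CUBIC))
def edges(mask):
    cs,_=cv2.findContours(mask,cv2.RETR_EXTERNAL,cv2.CHAIN_APPROX_NONE); return max(cs,key=cv2.contourArea)[:,0].astype(float)
cg=np.vstack([c[:,0] for c in cv2.findContours(g,cv2.RETR_EXTERNAL,cv2.CHAIN_APPROX_NONE)[0] if cv2.contourArea(c)>30]).astype(float)
W=ray(cm,cg,0.010)[:,:2].astype(np.float32); rc=cv2.minAreaRect(W); print("plate",rc); print(cv2.boxPoints(rc))
cf=edges(fb); W=ray(cm,cf,0.022)[:,:2].astype(np.float32); rc=cv2.minAreaRect(W); print("fob",rc); print(cv2.boxPoints(rc)); 
q=np.argwhere(red)[:,::-1]; print("knob px",q.mean(0),len(q),ray(cm,q.mean(0),0.124))
np.save("fobW.npy",W)
# lines on plate edges: fit
for nm,sel in {"left":(cg[:,0]<215)&(cg[:,1]>150)&(cg[:,1]<250),"right":(cg[:,0]>325)&(cg[:,1]>150)&(cg[:,1]<222),"near":(cg[:,1]<146)&(cg[:,0]>205)&(cg[:,0]<325)}.items():
    w=ray(cm,cg[sel],0.010)[:,:2].astype(np.float32)
    l=cv2.fitLine(w,cv2.DIST_HUBER,0,.001,.001).ravel(); print(nm,len(w),l,np.degrees(np.arctan2(l[1],l[0])))
E
```

```text
plate ((0.4634661376476288, -0.334124892950058), (0.18045738339424133, 0.17234686017036438), 81.57241821289062)
[[ 0.36499935 -0.4107498 ]
 [ 0.5354852  -0.4360088 ]
 [ 0.5619329  -0.2575    ]
 [ 0.39144707 -0.23224097]]
fob ((0.44223353266716003, -0.35480523109436035), (0.051923155784606934, 0.1090177595615387), 82.42237854003906)
[[ 0.38477713 -0.37335205]
 [ 0.49284285 -0.38772815]
 [ 0.49968994 -0.3362584 ]
 [ 0.3916242  -0.3218823 ]]
knob px [332.91588785 237.1152648 ] 321 [[ 0.47610318 -0.25908491  0.124     ]]
left 99 [ 0.98999125 -0.14112888  0.44358444 -0.42151418] -8.113174
right 71 [ 0.98893976 -0.14831792  0.45056525 -0.24166784] -8.52946
near 119 [ 0.13824588  0.99039793  0.37821504 -0.32696426] 82.05364
```

View pics/w1c.png

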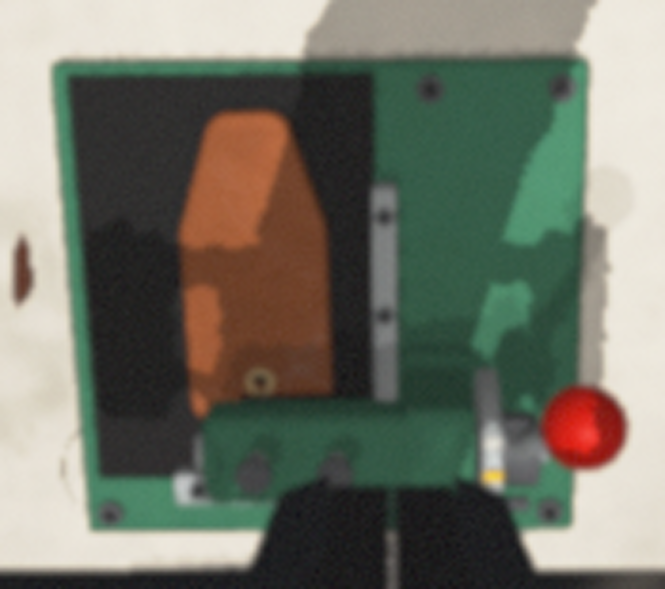

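```bash
cat > jig.py <<'E'
from h import *
E
python3 - <<'E'
from h import *
D=np.load("w1.npz"); cm={k:D[k] for k in ("fx","fy","cx","cy","pose")}
px=lambda a:np.array(a)/3.8+[180,125]-0.5+0.5/3.8
# (crop px, z, jig xy)
F=[((69,76),.014,(-88,-78)),((373,73),.014,(-88,26)),((98,474),.014,(60,-78)),((373,184),.022,(-50,25)),((397,184),.022,(-50,33))]
W=[];J=[]
for c,z,j in F: W.append(ray(cm,px(c),z)[0,:2]);J.append(np.array(j)/1000)
W.append(ray(cm,[332.92,237.1],.124)[0,:2]);J.append(np.array([-.002,.084]))
W=np.array(W);J=np.array(J)
def fit(W,J):
    a,b=J-J.mean(0),W-W.mean(0); th=np.arctan2((a[:,0]*b[:,1]-a[:,1]*b[:,0]).sum(),(a*b).sum())
    R=np.array([[np.cos(th),-np.sin(th)],[np.sin(th),np.cos(th)]]); t=W.mean(0)-R@J.mean(0); return th,R,t
th,R,t=fit(W,J); print(np.degrees(th),t); print(((W-t)@R-J)*1000)
fob=np.load("fobW.npy"); fj=(fob-t)@R*1000
print("fob jig extents",fj.min(0),fj.max(0))
for lo in range(-90,40,10):
    s=fj[(fj[:,0]>=lo)&(fj[:,0]<lo+10)]
    if len(s): print(lo,s[:,1].min().round(1),s[:,1].max().round(1))
pl=(ray(cm,[[195,142]],.01)[:,:2]-t)@R; print(pl)
s=r.get_state(); print((s["tool_pos"][:2]-t)@R)
np.savez("jig.npz",th=th,R=R,t=t)
E
```

```text
-8.254981453292455 [ 0.46632625 -0.34176134]
[[ 1.53291596  0.99257093]
 [ 1.14724413 -0.64863134]
 [-1.30222718  0.09614861]
 [-0.60641396  0.10480104]
 [-0.55970768  0.22792053]
 [-0.21181127 -0.77280977]]
fob jig extents [-76.47147508 -42.0583809 ] [32.78229915  9.99184763]
-80 -30.3 -2.3
-70 -33.4 -0.0
-60 -36.4 3.5
-50 -39.5 7.2
-40 -41.3 8.4
-30 -41.9 9.5
-20 -42.1 9.3
-10 -41.6 9.1
0 -42.0 8.9
10 -41.4 10.0
20 -41.5 9.8
30 -39.4 -35.2
[[-0.0894406  -0.08135818]]
[-0.05550544  0.03149616]
```

{"op": "servo_tool", "data": {"deltas": [{"dx":-0.4,"dy":-0.8,"dz":0.3,"ax":0,"ay":0,"az":-0.06,"hand":0},{"dx":-0.76,"dy":-1.66,"dz":0.6,"ax":0,"ay":0,"az":-0.06,"hand":0},{"dx":-0.76,"dy":-1.66,"dz":1.5,"ax":0,"ay":0,"az":-0.06,"hand":0},{"dx":-0.76,"dy":-1.66,"dz":2.4,"ax":0,"ay":0,"az":-0.06,"hand":0},{"dx":-0.76,"dy":-1.66,"dz":3.3,"ax":0,"ay":0,"az":-0.06,"hand":0},{"dx":-0.76,"dy":-1.66,"dz":3.9,"ax":0,"ay":0,"az":-0.06,"hand":0},{"dx":-0.76,"dy":-1.66,"dz":4.3,"ax":0,"ay":0,"az":-0.06,"hand":0},{"dx":-0.76,"dy":-1.66,"dz":4.3,"ax":0,"ay":0,"az":-0.06,"hand":0}]}}

```text
clock: 3.58
tool_pos: [0.4479, -0.4009, 0.0642]
eef_rot: [0.068, 0.998, 0.002, -0.002]
contact_force: [1.2, -0.2, -0.0]
opening: 0.003
```

```bash
cat > look.py <<'E'
from h import *
import sys
J=np.load("jig.npz"); R,t=J["R"],J["t"]
s=r.get_state(); print("t",round(s["clock"],2),"tcp jig",((s["tool_pos"][:2]-t)@R*1000).round(1),"z",(s["tool_pos"][2]*1000).round(1),"F jig",(s["contact_force"][:2]@R).round(2),s["contact_force"][2].round(2))
n=sys.argv[1]
if n!="-":
    cm=eyes.camera_model("wrist"); p,d=eyes.snapshot("wrist"); cv2.imwrite(f"pics/{n}.png",p[:,:,::-1]); np.savez(f"{n}.npz",p=p,d=d,**cm)
E
python3 look.py w2
```

```text
t 3.58 tcp jig [ -9.7 -61.2] z 64.2 F jig [ 1.21 -0.  ] -0.05
```

View pics/w2.png

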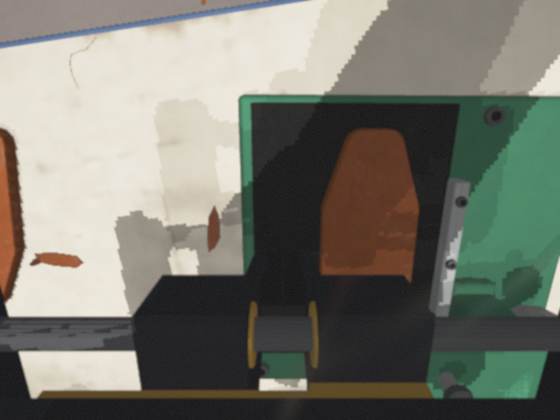

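The finger tips stand right of the fob (image (282,255)), with the fob's edge at column 320; there is a gap. Now I'll descend beside it.

{"op": "servo_tool", "data": {"deltas": [{"dx":0,"dy":-0.12,"dz":0.0,"ax":0,"ay":0,"az":0,"hand":0},{"dx":0,"dy":-0.12,"dz":0.15,"ax":0,"ay":0,"az":0,"hand":0},{"dx":0,"dy":-0.12,"dz":0.28,"ax":0,"ay":0,"az":0,"hand":0},{"dx":0,"dy":-0.12,"dz":0.38,"ax":0,"ay":0,"az":0,"hand":0},{"dx":0,"dy":-0.12,"dz":0.38,"ax":0,"ay":0,"az":0,"hand":0}]}}

```text
clock: 4.25
tool_pos: [0.447, -0.4103, 0.0422]
eef_rot: [0.069, 0.998, 0.0, -0.001]
contact_force: [0.1, 0.8, 1.1]
opening: -0.0
```

```bash
python3 look.py -
```

```text
t 4.25 tcp jig [ -9.3 -70.6] z 42.2 F jig [-0.01  0.76] 1.12
```

{"op": "servo_tool", "data": {"deltas": [{"dx":0,"dy":0.07,"dz":0.0,"ax":0,"ay":0,"az":0,"hand":0},{"dx":0,"dy":0.14,"dz":0.0,"ax":0,"ay":0,"az":0,"hand":0},{"dx":0,"dy":0.21,"dz":0.0,"ax":0,"ay":0,"az":0,"hand":0},{"dx":0,"dy":0.27,"dz":0.0,"ax":0,"ay":0,"az":0,"hand":0},{"dx":0,"dy":0.32,"dz":0.0,"ax":0,"ay":0,"az":0,"hand":0},{"dx":0,"dy":0.37,"dz":0.0,"ax":0,"ay":0,"az":0,"hand":0},{"dx":0,"dy":0.37,"dz":0.0,"ax":0,"ay":0,"az":0,"hand":0}]}}

```text
clock: 5.12
tool_pos: [0.4505, -0.3885, 0.0429]
eef_rot: [0.069, 0.998, 0.0, -0.0]
contact_force: [-0.2, 0.1, 0.4]
opening: 0.007
```

```bash
python3 look.py w3
```

```text
t 5.12 tcp jig [ -9.  -48.5] z 42.9 F jig [-0.2   0.09] 0.45
```

View pics/w3.png

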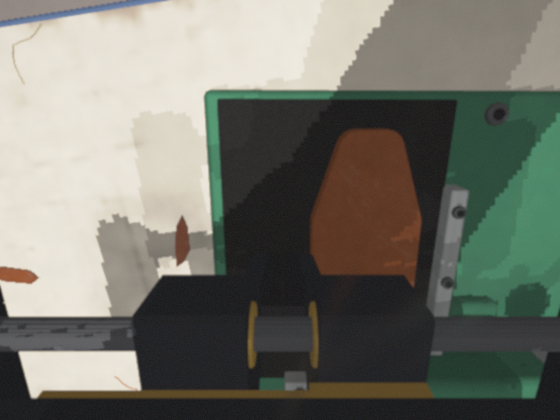

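The fob is now at columns 310–422 and the fence edge at about 440, so a gap is left. Now I'll measure it.

```bash
cat > meas.py <<'E'
from h import *
import sys
J=np.load("jig.npz"); R,t=J["R"],J["t"]
D=np.load(sys.argv[1]+".npz"); cm={k:D[k] for k in ("fx","fy","cx","cy","pose")}; p=D["p"]
hsv=cv2.cvtColor(p,cv2.COLOR_RGB2HSV)
m=cv2.inRange(hsv,(3,100,40),(18,255,255)); m=cv2.morphologyEx(m,cv2.MORPH_OPEN,np.ones((3,3)))
k,l,s,ce=cv2.connectedComponentsWithStats(m)
def inj(i):
    w=(ray(cm,ce[i],.022)[0,:2]-t)@R; return abs(w[0]+.02)<.07 and abs(w[1])<.05
i=max([i for i in range(1,k) if inj(i)],key=lambda i:s[i,4])
c=cv2.findContours((l==i).astype(np.uint8),cv2.RETR_EXTERNAL,cv2.CHAIN_APPROX_NONE)[0][0][:,0].astype(float)
f=(ray(cm,c,.022)[:,:2]-t)@R*1000
print("min",f.min(0).round(1),"max",f.max(0).round(1))
for lo in range(-90,40,8):
    q=f[(f[:,0]>=lo)&(f[:,0]<lo+8)]
    if len(q): print(lo+4,q[:,1].min().round(1),q[:,1].max().round(1),end=" | ")
print()
tail=f[f[:,0]<f[:,0].min()+2]; print("tail",tail[:,0].mean(),tail[:,1].min(),tail[:,1].max())
# fence top near-end corner: grey pixels
g=cv2.inRange(hsv,(0,0,70),(179,40,200))
w=(ray(cm,np.argwhere(g)[:,::-1],.022)[:,:2]-t)@R*1000
w=w[(abs(w[:,1]-29)<9)&(w[:,0]>-60)&(w[:,0]<20)]
for lo in range(-60,20,8):
    q=w[(w[:,0]>=lo)&(w[:,0]<lo+8)]
    if len(q)>10: print(lo+4,np.percentile(q[:,1],3).round(1),np.percentile(q[:,1],97).round(1),end=" | ")
print("fence near end",np.percentile(w[:,0],.5) if len(w) else None)
E
python3 meas.py w1; python3 meas.py w3
```

```text
min [-76.5 -42.1] max [32.8 10.3]
-78 -27.6 -6.0 | -70 -31.8 -1.2 | -62 -34.7 1.2 | -54 -36.4 4.8 | -46 -39.4 7.2 | -38 -41.1 8.4 | -30 -41.5 9.6 | -22 -42.0 9.4 | -14 -42.1 9.3 | -6 -41.6 10.3 | 2 -42.0 10.2 | 10 -41.0 10.1 | 18 -41.5 9.9 | 26 -40.6 9.8 | 34 -39.4 -35.2 | 
tail -75.4395308166587 -24.98922431195704 -6.005453883978423
-48 24.0 33.1 | -40 24.1 33.0 | -32 23.9 33.0 | -24 23.8 33.0 | -16 23.7 32.9 | -8 24.9 32.9 | 0 24.8 32.8 | 8 24.8 32.8 | 16 24.7 32.8 | fence near end -50.652041580507614
min [-75.6 -36.9] max [-2.2 13.8]
-78 -23.5 -2.3 | -70 -28.1 2.8 | -62 -30.3 5.4 | -54 -33.0 8.1 | -46 -35.3 10.8 | -38 -36.9 13.2 | -30 -36.8 13.5 | -22 -36.6 13.5 | -14 -35.0 13.7 | -6 -31.9 13.8 | 
tail -75.1660039046008 -23.844927997047943 -1.3526946995591589
-48 21.2 31.8 | -40 21.1 31.9 | -32 21.2 32.0 | -24 21.3 32.0 | -16 21.3 31.9 | -8 21.2 31.9 | 0 21.3 32.1 | 8 21.7 32.2 | 16 24.9 32.3 | fence near end -51.155097420675794
```

{"op": "servo_tool", "data": {"deltas": [{"dx":0,"dy":0.06,"dz":0.0,"ax":0,"ay":0,"az":0,"hand":0},{"dx":0,"dy":0.11,"dz":0.0,"ax":0,"ay":0,"az":0,"hand":0},{"dx":0,"dy":0.15,"dz":0.0,"ax":0,"ay":0,"az":0,"hand":0},{"dx":0,"dy":0.17,"dz":0.0,"ax":0,"ay":0,"az":0,"hand":0},{"dx":0,"dy":0.18,"dz":0.0,"ax":0,"ay":0,"az":0,"hand":0},{"dx":0,"dy":0.18,"dz":0.0,"ax":0,"ay":0,"az":0,"hand":0}]}}

```text
clock: 5.92
tool_pos: [0.4518, -0.378, 0.0428]
eef_rot: [0.069, 0.998, 0.0, -0.0]
contact_force: [-0.1, -0.2, 0.1]
opening: 0.005
```

```bash
python3 look.py w4; python3 meas.py w4
```

```text
t 5.92 tcp jig [ -9.1 -38. ] z 42.8 F jig [-0.11 -0.19] 0.12
min [-75.7 -26.4] max [-3.4 23.8]
-78 -12.9 8.3 | -70 -17.5 13.0 | -62 -20.1 16.0 | -54 -22.8 18.7 | -46 -25.2 21.0 | -38 -26.4 23.3 | -30 -26.3 23.4 | -22 -26.4 23.4 | -14 -24.4 23.6 | -6 -21.4 23.8 | 
tail -75.06870091532906 -13.266819384785228 9.219311503167411
-48 21.9 31.8 | -40 22.1 31.9 | -32 24.1 32.1 | -24 24.2 32.2 | -16 24.2 32.1 | -8 24.3 32.1 | 0 24.7 32.3 | 8 28.8 32.5 | fence near end -51.62774031244925
```

Nearly flush with the fence, with a gap under 1 mm. I'll lift away and go behind the tail.

{"op": "servo_tool", "data": {"deltas": [{"dx":0,"dy":-0.15,"dz":0.0,"ax":0,"ay":0,"az":0,"hand":0},{"dx":0.1,"dy":-0.15,"dz":-0.4,"ax":0,"ay":0,"az":0,"hand":0},{"dx":0.6,"dy":0.1,"dz":-0.6,"ax":0,"ay":0,"az":0,"hand":0},{"dx":1.2,"dy":0.5,"dz":-0.6,"ax":0,"ay":0,"az":0,"hand":0},{"dx":1.5,"dy":0.6,"dz":-0.6,"ax":0,"ay":0,"az":0.06,"hand":0},{"dx":1.5,"dy":0.6,"dz":-0.4,"ax":0,"ay":0,"az":0.06,"hand":0},{"dx":1.5,"dy":0.6,"dz":-0.1,"ax":0,"ay":0,"az":0.06,"hand":0},{"dx":1.5,"dy":0.6,"dz":0.0,"ax":0,"ay":0,"az":0.06,"hand":0},{"dx":1.5,"dy":0.6,"dz":0.0,"ax":0,"ay":0,"az":0.06,"hand":0}]}}

```text
clock: 7.1
tool_pos: [0.3682, -0.3304, 0.0422]
eef_rot: [0.072, 0.997, 0.0, -0.0]
contact_force: [0.5, 0.8, 0.1]
opening: 0.008
```

```bash
python3 look.py w5
```

```text
t 7.1 tcp jig [-98.8  -2.8] z 42.2 F jig [0.43 0.83] 0.13
```

View pics/w5.png

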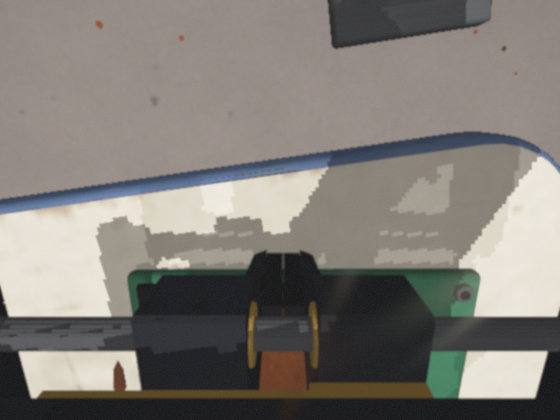

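The fingers are behind the tail, with the fob seen through the palm at (285,370). Pushing along +x.

{"op": "servo_tool", "data": {"deltas": [{"dx":-0.1,"dy":0,"dz":0.0,"ax":0,"ay":0,"az":0,"hand":0},{"dx":-0.18,"dy":0,"dz":0.0,"ax":0,"ay":0,"az":0,"hand":0},{"dx":-0.24,"dy":0,"dz":0.0,"ax":0,"ay":0,"az":0,"hand":0},{"dx":-0.3,"dy":0,"dz":0.0,"ax":0,"ay":0,"az":0,"hand":0},{"dx":-0.36,"dy":0,"dz":0.0,"ax":0,"ay":0,"az":0,"hand":0},{"dx":-0.42,"dy":0,"dz":0.0,"ax":0,"ay":0,"az":0,"hand":0},{"dx":-0.48,"dy":0,"dz":0.0,"ax":0,"ay":0,"az":0,"hand":0},{"dx":-0.52,"dy":0,"dz":0.0,"ax":0,"ay":0,"az":0,"hand":0},{"dx":-0.52,"dy":0,"dz":0.0,"ax":0,"ay":0,"az":0,"hand":0}]}}

```text
clock: 8.28
tool_pos: [0.3991, -0.3346, 0.0428]
eef_rot: [0.072, 0.997, -0.0, 0.0]
contact_force: [-0.9, -0.2, -0.7]
opening: 0.008
```

```bash
python3 look.py -
```

```text
t 8.28 tcp jig [-67.5  -2.5] z 42.8 F jig [-0.88 -0.3 ] -0.71
```

{"op": "servo_tool", "data": {"deltas": [{"dx":-0.03,"dy":0,"dz":0.0,"ax":0,"ay":0,"az":0,"hand":0},{"dx":-0.05,"dy":0,"dz":0.0,"ax":0,"ay":0,"az":0,"hand":0},{"dx":-0.05,"dy":0,"dz":0.0,"ax":0,"ay":0,"az":0,"hand":0}]}}

```text
clock: 8.65
tool_pos: [0.4018, -0.335, 0.0429]
eef_rot: [0.072, 0.997, -0.0, 0.0]
contact_force: [-0.6, -0.7, 0.1]
opening: 0.008
```

```bash
python3 look.py -
```

```text
t 8.65 tcp jig [-64.8  -2.6] z 42.9 F jig [-0.48 -0.78] 0.15
```

{"op": "servo_tool", "data": {"deltas": [{"dx":-0.02,"dy":0,"dz":0.0,"ax":0,"ay":0,"az":0,"hand":0},{"dx":-0.03,"dy":0,"dz":0.0,"ax":0,"ay":0,"az":0,"hand":0},{"dx":-0.03,"dy":0,"dz":0.0,"ax":0,"ay":0,"az":0,"hand":0}]}}

```text
clock: 9.02
tool_pos: [0.4027, -0.3351, 0.0428]
eef_rot: [0.073, 0.997, 0.0, -0.001]
contact_force: [-1.6, -0.4, 0.3]
opening: 0.003
```

```bash
python3 look.py -
```

```text
t 9.03 tcp jig [-64.   -2.5] z 42.8 F jig [-1.52 -0.62] 0.31
```

{"op": "servo_tool", "data": {"deltas": [{"dx":-0.02,"dy":0,"dz":0.0,"ax":0,"ay":0,"az":0,"hand":0},{"dx":-0.03,"dy":0,"dz":0.0,"ax":0,"ay":0,"az":0,"hand":0},{"dx":-0.03,"dy":0,"dz":0.0,"ax":0,"ay":0,"az":0,"hand":0}]}}

```text
clock: 9.4
tool_pos: [0.403, -0.3351, 0.0428]
eef_rot: [0.073, 0.997, 0.0, -0.002]
contact_force: [-4.9, -0.1, 3.0]
opening: 0.005
```

```bash
python3 look.py -
```

```text
t 9.4 tcp jig [-63.6  -2.5] z 42.8 F jig [-4.86 -0.82] 2.99
```

The stop was reached at the predicted place with about 5 N. Next, the final side nudge.

{"op": "servo_tool", "data": {"deltas": [{"dx":0.15,"dy":0,"dz":0.0,"ax":0,"ay":0,"az":0,"hand":0},{"dx":0.2,"dy":-0.1,"dz":-0.4,"ax":0,"ay":0,"az":0,"hand":0},{"dx":0.0,"dy":-0.6,"dz":-0.7,"ax":0,"ay":0,"az":0,"hand":0},{"dx":-0.6,"dy":-0.85,"dz":-0.7,"ax":0,"ay":0,"az":0,"hand":0},{"dx":-1.0,"dy":-0.85,"dz":-0.7,"ax":0,"ay":0,"az":0,"hand":0},{"dx":-1.0,"dy":-0.85,"dz":-0.6,"ax":0,"ay":0,"az":0,"hand":0},{"dx":-1.0,"dy":-0.85,"dz":-0.2,"ax":0,"ay":0,"az":0,"hand":0},{"dx":-1.0,"dy":-0.85,"dz":0.0,"ax":0,"ay":0,"az":0,"hand":0},{"dx":-1.0,"dy":-0.85,"dz":0.0,"ax":0,"ay":0,"az":0,"hand":0}]}}

```text
clock: 10.52
tool_pos: [0.4557, -0.3939, 0.0418]
eef_rot: [0.073, 0.997, 0.001, -0.001]
contact_force: [-0.1, -0.4, 0.4]
opening: 0.003
```

```bash
python3 look.py w6;python3 meas.py w6
```

```text
t 10.53 tcp jig [ -3.  -53.1] z 41.8 F jig [-0.01 -0.38] 0.38
min [-55.7 -29.2] max [17.8 21.5]
-54 -17.4 10.9 | -46 -20.3 13.7 | -38 -23.3 15.6 | -30 -26.0 18.5 | -22 -28.8 20.0 | -14 -29.1 21.5 | -6 -29.2 21.5 | 2 3.5 21.2 | 10 9.6 20.9 | 18 16.3 20.7 | 
tail -55.16707601260073 -15.076665970471625 6.602629717762647
-48 21.0 31.7 | -40 20.8 31.8 | -32 21.0 32.0 | -24 21.0 31.8 | -16 21.6 31.7 | -8 22.2 31.7 | 0 22.0 31.8 | 8 21.9 32.2 | 16 21.6 32.3 | fence near end -50.8651108055657
```

View pics/w6.png

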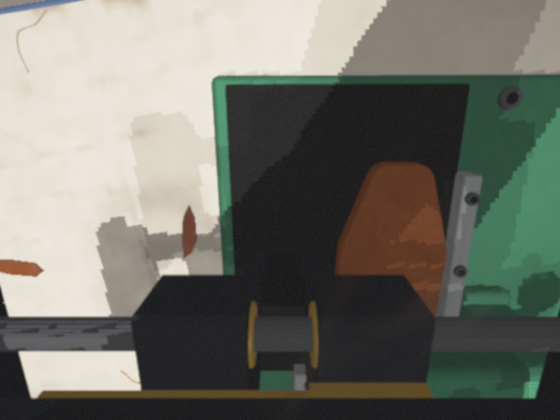

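The fob's long edge is about 2–3 mm off the fence (columns 443 vs 455), so I push it over.

{"op": "servo_tool", "data": {"deltas": [{"dx":0,"dy":0.08,"dz":0.0,"ax":0,"ay":0,"az":0,"hand":0},{"dx":0,"dy":0.14,"dz":0.0,"ax":0,"ay":0,"az":0,"hand":0},{"dx":0,"dy":0.19,"dz":0.0,"ax":0,"ay":0,"az":0,"hand":0},{"dx":0,"dy":0.23,"dz":0.0,"ax":0,"ay":0,"az":0,"hand":0},{"dx":0,"dy":0.25,"dz":0.0,"ax":0,"ay":0,"az":0,"hand":0},{"dx":0,"dy":0.25,"dz":0.0,"ax":0,"ay":0,"az":0,"hand":0}]}}

```text
clock: 11.32
tool_pos: [0.4594, -0.3799, 0.043]
eef_rot: [0.073, 0.997, -0.0, 0.0]
contact_force: [-0.5, 0.4, 1.2]
opening: 0.006
```

```bash
python3 look.py -
```

```text
t 11.32 tcp jig [ -1.4 -38.8] z 43.0 F jig [-0.56  0.28] 1.2
```

{"op": "servo_tool", "data": {"deltas": [{"dx":0,"dy":0.02,"dz":0.0,"ax":0,"ay":0,"az":0,"hand":0},{"dx":0,"dy":0.03,"dz":0.0,"ax":0,"ay":0,"az":0,"hand":0},{"dx":0,"dy":0.03,"dz":0.0,"ax":0,"ay":0,"az":0,"hand":0}]}}

```text
clock: 11.7
tool_pos: [0.4595, -0.3786, 0.043]
eef_rot: [0.073, 0.997, -0.0, 0.0]
contact_force: [-0.9, -1.4, 1.9]
opening: 0.004
```

```bash
python3 look.py w7; python3 meas.py w7
```

```text
t 11.7 tcp jig [ -1.5 -37.4] z 43.0 F jig [-0.69 -1.55] 1.94
min [-55.8 -25.7] max [ 4.2 24. ]
-54 -14.4 13.5 | -46 -17.1 16.5 | -38 -19.9 18.7 | -30 -22.8 20.9 | -22 -25.4 22.7 | -14 -25.7 24.0 | -6 -23.8 24.0 | 2 -20.3 23.8 | 
tail -55.21096963406129 -11.628972870166434 9.6827156049183
-48 21.9 31.8 | -40 21.9 32.0 | -32 21.9 32.0 | -24 22.1 32.2 | -16 24.1 32.1 | -8 24.6 32.2 | 0 24.5 32.2 | 8 24.8 32.4 | 16 29.5 32.6 | fence near end -50.845221004151185
```

{"op": "servo_tool", "data": {"deltas": [{"dx":0,"dy":0.02,"dz":0.0,"ax":0,"ay":0,"az":0,"hand":0},{"dx":0,"dy":0.03,"dz":0.0,"ax":0,"ay":0,"az":0,"hand":0},{"dx":0,"dy":0.03,"dz":0.0,"ax":0,"ay":0,"az":0,"hand":0}]}}

```text
clock: 12.12
tool_pos: [0.4599, -0.3781, 0.0432]
eef_rot: [0.073, 0.997, -0.001, 0.001]
contact_force: [-0.0, -4.8, 0.3]
opening: 0.004
```

```bash
python3 look.py -
```

```text
t 12.12 tcp jig [ -1.2 -36.9] z 43.2 F jig [ 0.64 -4.74] 0.35
```

{"op": "servo_tool", "data": {"deltas": [{"dx":0,"dy":0.01,"dz":0.0,"ax":0,"ay":0,"az":0,"hand":0},{"dx":0,"dy":0.02,"dz":0.0,"ax":0,"ay":0,"az":0,"hand":0},{"dx":0,"dy":0.02,"dz":0.0,"ax":0,"ay":0,"az":0,"hand":0}]}}

```text
clock: 12.5
tool_pos: [0.4599, -0.3778, 0.0433]
eef_rot: [0.073, 0.997, -0.002, 0.001]
contact_force: [-1.0, -7.4, 0.4]
opening: 0.007
```

```bash
python3 look.py w8; python3 meas.py w8
```

```text
t 12.5 tcp jig [ -1.2 -36.6] z 43.3 F jig [ 0.07 -7.44] 0.39
min [-55.4 -25.5] max [ 4.2 24.1]
-54 -14.1 13.4 | -46 -16.8 15.9 | -38 -19.6 18.5 | -30 -22.5 20.7 | -22 -25.1 22.9 | -14 -25.5 24.1 | -6 -23.5 24.0 | 2 -20.0 24.0 | 
tail -55.02557865833979 -12.103322568065872 10.065504402592417
-48 22.0 31.8 | -40 21.9 31.9 | -32 21.9 32.1 | -24 22.2 32.2 | -16 24.2 32.3 | -8 24.7 32.2 | 0 24.7 32.3 | 8 25.0 32.5 | 16 29.7 32.7 | fence near end -50.91786404401581
```

Flush against the fence with about 7 N, the tail at x = −55.4. I'll lift clear and check from above.

{"op": "servo_tool", "data": {"deltas": [{"dx":0,"dy":-0.1,"dz":0.0,"ax":0,"ay":0,"az":0,"hand":0},{"dx":0,"dy":-0.25,"dz":0.0,"ax":0,"ay":0,"az":0,"hand":0},{"dx":0,"dy":-0.25,"dz":-0.8,"ax":0,"ay":0,"az":0,"hand":0},{"dx":0,"dy":-0.25,"dz":-1.7,"ax":0,"ay":0,"az":0,"hand":0},{"dx":0.3,"dy":0.0,"dz":-2.5,"ax":0,"ay":0,"az":0,"hand":0},{"dx":0.6,"dy":0.5,"dz":-3.2,"ax":0,"ay":0,"az":0,"hand":0},{"dx":0.9,"dy":1.0,"dz":-3.9,"ax":0,"ay":0,"az":0,"hand":0},{"dx":0.9,"dy":1.1,"dz":-4.6,"ax":0,"ay":0,"az":0,"hand":0},{"dx":0.9,"dy":1.1,"dz":-4.6,"ax":0,"ay":0,"az":0,"hand":0},{"dx":0.9,"dy":1.1,"dz":-4.6,"ax":0,"ay":0,"az":0,"hand":0}]}}

```text
clock: 13.8
tool_pos: [0.4155, -0.3017, 0.3182]
eef_rot: [0.072, 0.997, 0.0, -0.001]
contact_force: [-0.0, -0.8, 0.1]
opening: 0.005
```

```bash
python3 look.py w9; python3 meas.py w9; python3 - <<'E'
import cv2
p=cv2.imread("pics/w9.png")[125:280,180:355]; cv2.imwrite("pics/w9c.png",cv2.resize(p,None,fx=3.8,fy=3.8,interpolation=cv2.INTER_CUBIC))
E
```

```text
t 13.8 tcp jig [-56.   32.3] z 318.2 F jig [ 0.1  -0.75] 0.09
min [-55.8 -26.1] max [25.2 23. ]
-54 -12.5 14.3 | -46 -16.5 16.7 | -38 -18.1 19.2 | -30 -21.0 21.7 | -22 -23.9 23.0 | -14 -25.5 22.9 | -6 -25.8 22.9 | 2 -26.1 22.8 | 10 -25.1 22.7 | 18 -25.4 22.7 | 26 -25.6 22.6 | 
tail -55.10024691418997 -8.532337353415956 10.51154530566516
-48 24.4 32.1 | -40 24.4 32.1 | -32 24.3 32.1 | -24 24.3 32.1 | -16 25.5 32.0 | -8 25.5 32.0 | 0 25.4 32.0 | 8 25.4 32.0 | 16 25.3 32.0 | fence near end -50.642522911994675
```

View pics/w9c.png

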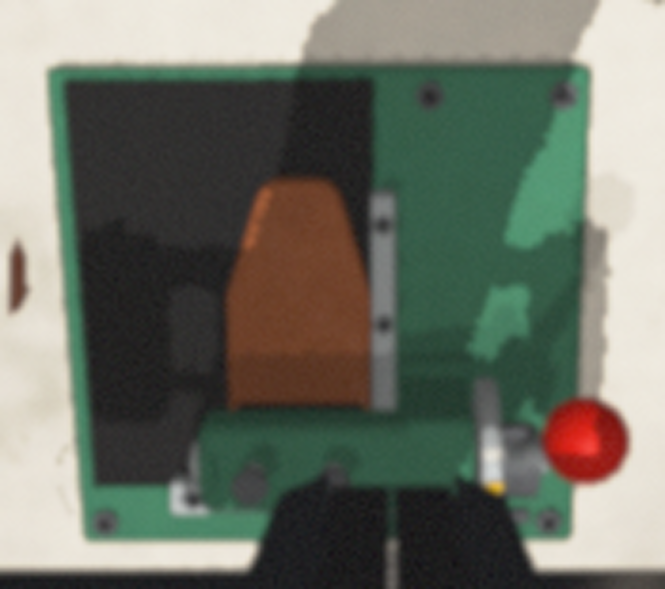

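The fob sits flush in the corner and the lever is still open (knob at crop (585,440)). Now to the knob.

{"op": "servo_tool", "data": {"deltas": [{"dx":-0.1,"dy":0.5,"dz":0.5,"ax":0,"ay":0,"az":0,"hand":0},{"dx":-0.1,"dy":0.86,"dz":1.2,"ax":0,"ay":0,"az":0,"hand":0},{"dx":-0.1,"dy":0.86,"dz":2.0,"ax":0,"ay":0,"az":0,"hand":0},{"dx":-0.1,"dy":0.86,"dz":2.7,"ax":0,"ay":0,"az":0,"hand":0},{"dx":-0.1,"dy":0.86,"dz":3.0,"ax":0,"ay":0,"az":0,"hand":0},{"dx":-0.1,"dy":0.86,"dz":3.0,"ax":0,"ay":0,"az":0,"hand":0}]}}

```text
clock: 14.6
tool_pos: [0.4278, -0.251, 0.1365]
eef_rot: [0.073, 0.997, 0.001, -0.003]
contact_force: [0.1, 0.3, 0.7]
opening: 0.001
```

```bash
python3 look.py w10
```

```text
t 14.6 tcp jig [-51.1  84.3] z 136.5 F jig [0.06 0.31] 0.73
```

View pics/w10.png

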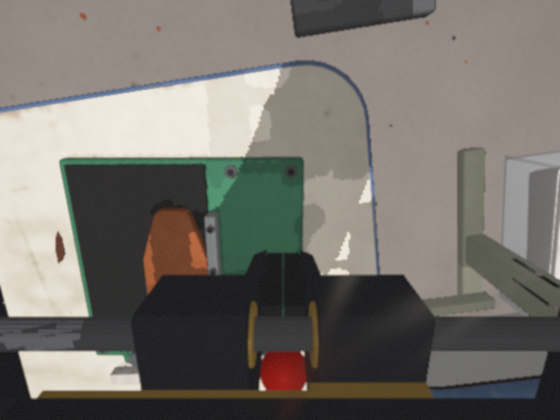

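The knob shows at (283,372), centred ahead of the fingers. Pushing along +x.

{"op": "servo_tool", "data": {"deltas": [{"dx":-0.2,"dy":0,"dz":0.0,"ax":0,"ay":0,"az":0,"hand":0},{"dx":-0.35,"dy":0,"dz":0.0,"ax":0,"ay":0,"az":0,"hand":0},{"dx":-0.45,"dy":0,"dz":0.0,"ax":0,"ay":0,"az":0,"hand":0},{"dx":-0.55,"dy":0,"dz":0.0,"ax":0,"ay":0,"az":0,"hand":0},{"dx":-0.65,"dy":0,"dz":0.0,"ax":0,"ay":0,"az":0,"hand":0},{"dx":-0.75,"dy":0,"dz":0.0,"ax":0,"ay":0,"az":0,"hand":0},{"dx":-0.85,"dy":0,"dz":0.0,"ax":0,"ay":0,"az":0,"hand":0},{"dx":-0.95,"dy":0,"dz":0.0,"ax":0,"ay":0,"az":0,"hand":0},{"dx":-1.05,"dy":0,"dz":0.0,"ax":0,"ay":0,"az":0,"hand":0},{"dx":-1.05,"dy":0,"dz":0.0,"ax":0,"ay":0,"az":0,"hand":0}]}}

```text
clock: 15.9
tool_pos: [0.4918, -0.2608, 0.1388]
eef_rot: [0.072, 0.997, 0.0, -0.0]
contact_force: [-3.0, 1.4, 1.7]
opening: 0.004
```

```bash
python3 look.py -
```

```text
t 15.9 tcp jig [13.6 83.8] z 138.8 F jig [-3.17  0.93] 1.65
```

{"op": "servo_tool", "data": {"deltas": [{"dx":-0.08,"dy":0,"dz":0.0,"ax":0,"ay":0,"az":0,"hand":0},{"dx":-0.16,"dy":0,"dz":0.0,"ax":0,"ay":0,"az":0,"hand":0},{"dx":-0.24,"dy":0,"dz":0.0,"ax":0,"ay":0,"az":0,"hand":0},{"dx":-0.3,"dy":0,"dz":0.0,"ax":0,"ay":0,"az":0,"hand":0},{"dx":-0.35,"dy":0,"dz":0.0,"ax":0,"ay":0,"az":0,"hand":0},{"dx":-0.38,"dy":0,"dz":0.0,"ax":0,"ay":0,"az":0,"hand":0},{"dx":-0.38,"dy":0,"dz":0.0,"ax":0,"ay":0,"az":0,"hand":0},{"dx":-0.38,"dy":0,"dz":0.0,"ax":0,"ay":0,"az":0,"hand":0}]}}

```text
clock: 16.9
tool_pos: [0.5143, -0.2641, 0.1389]
eef_rot: [0.073, 0.997, 0.0, -0.0]
contact_force: [0.3, -0.1, -0.2]
opening: 0.009
```

```bash
python3 look.py -
```

```text
t 16.9 tcp jig [36.3 83.7] z 138.9 F jig [ 0.34 -0.03] -0.17
```

{"op": "servo_tool", "data": {"deltas": [{"dx":-0.03,"dy":0,"dz":0.0,"ax":0,"ay":0,"az":0,"hand":0},{"dx":-0.06,"dy":0,"dz":0.0,"ax":0,"ay":0,"az":0,"hand":0},{"dx":-0.06,"dy":0,"dz":0.0,"ax":0,"ay":0,"az":0,"hand":0}]}}

```text
clock: 17.27
tool_pos: [0.515, -0.2642, 0.1386]
eef_rot: [0.073, 0.997, 0.0, -0.003]
contact_force: [-6.9, 1.3, 5.5]
opening: 0.004
```

```bash
python3 look.py w11; python3 - <<'E'
from h import *
p,d=eyes.snapshot("scene"); cv2.imwrite("pics/s11.png",p[:,:,::-1])
E
```

```text
t 17.27 tcp jig [37.  83.8] z 138.6 F jig [-7.02  0.34] 5.54
```

View pics/w11.png

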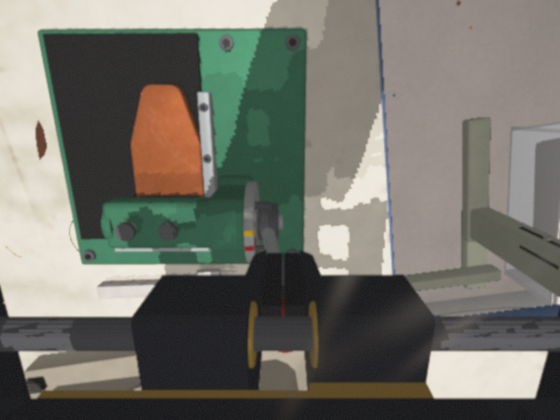

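The knob stands at the stop: at x ≈ 37 the force rises to 7 N. I'll back off along −x, rise and check.

{"op": "servo_tool", "data": {"deltas": [{"dx":0.2,"dy":0,"dz":0.0,"ax":0,"ay":0,"az":0,"hand":0},{"dx":0.8,"dy":0,"dz":0.0,"ax":0,"ay":0,"az":0,"hand":0},{"dx":1.4,"dy":-0.1,"dz":-0.5,"ax":0,"ay":0,"az":0,"hand":0},{"dx":1.5,"dy":-0.4,"dz":-1.2,"ax":0,"ay":0,"az":0,"hand":0},{"dx":1.55,"dy":-0.8,"dz":-2.0,"ax":0,"ay":0,"az":0,"hand":0},{"dx":1.55,"dy":-0.86,"dz":-2.7,"ax":0,"ay":0,"az":0,"hand":0},{"dx":1.55,"dy":-0.86,"dz":-3.0,"ax":0,"ay":0,"az":0,"hand":0},{"dx":1.55,"dy":-0.86,"dz":-3.0,"ax":0,"ay":0,"az":0,"hand":0},{"dx":1.55,"dy":-0.86,"dz":-3.0,"ax":0,"ay":0,"az":0,"hand":0}]}}

```text
clock: 18.5
tool_pos: [0.4181, -0.3019, 0.318]
eef_rot: [0.072, 0.997, 0.0, -0.0]
contact_force: [-1.0, -0.1, 0.3]
opening: 0.003
```

```bash
python3 look.py w12; python3 meas.py w12; python3 - <<'E'
from h import *
p=cv2.imread("pics/w12.png")[125:300,180:355]; cv2.imwrite("pics/w12c.png",cv2.resize(p,None,fx=3.4,fy=3.4,interpolation=cv2.INTER_CUBIC))
q,d=eyes.snapshot("scene"); c=q[220:345,310:440,::-1]; cv2.imwrite("pics/s12c.png",cv2.resize(c,None,fx=4.8,fy=4.8,interpolation=cv2.INTER_CUBIC))
hsv=cv2.cvtColor(q,cv2.COLOR_RGB2HSV); m=cv2.inRange(hsv,(0,170,120),(6,255,255)); m[:220]=0;m[345:]=0;m[:,:310]=0;m[:,440:]=0
k=np.argwhere(m)[:,::-1]; J=np.load("jig.npz"); cm=eyes.camera_model("scene")
print("knob jig at z=.128",(ray(cm,k.mean(0),.128)[0,:2]-J["t"])@J["R"]*1000,len(k))
E
```

```text
t 18.5 tcp jig [-53.5  32.5] z 318.0 F jig [-0.97 -0.2 ] 0.3
min [-55.7 -26.4] max [24.9 23.1]
-54 -13.5 14.4 | -46 -16.3 16.9 | -38 -19.2 19.4 | -30 -20.7 21.8 | -22 -23.6 23.1 | -14 -25.3 23.1 | -6 -25.6 23.0 | 2 -25.9 22.9 | 10 -26.2 22.9 | 18 -26.4 22.8 | 26 -25.3 22.8 | 
tail -55.404045067238535 -8.336346220154134 10.666330123396731
-48 24.5 32.2 | -40 24.5 32.2 | -32 24.4 32.2 | -24 24.4 32.2 | -16 25.6 32.2 | -8 25.6 32.1 | 0 25.6 32.1 | 8 25.5 32.1 | 16 25.5 32.1 | fence near end -50.571071640878635
knob jig at z=.128 [59.39755842 85.12960054] 51
```

View pics/w12c.png

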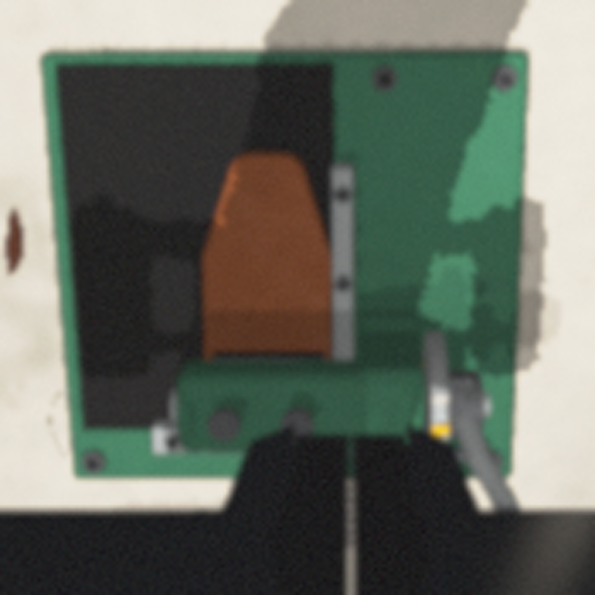

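View pics/s12c.png

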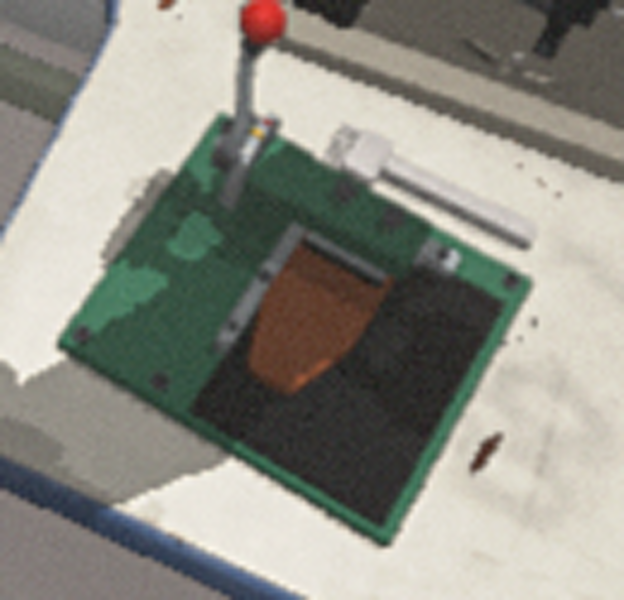

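Both views show the fob tight in the corner under the lowered foot. The knob is at x ≈ 59 mm (locked is 57), the chisel is where it was, and the arm is clear. Handing in.

```bash
python3 -c "
from plant import r
print(r.finish_job()); print(r.get_state()['clock'])"
```

```text
the job is handed in; nothing more can be done
None
the job is handed in; nothing more can be done
```

The fob is in the corner of the stop and fence with the lever locked on it, and I handed the job in at about 18.6 s. No verdict was reported.

- **Sliding the fob:** I used closed fingertips throughout and never lifted it. I slid it sideways to just short of the fence, then pushed the tail until the stop answered with about 5 N. That push had drawn it 2–3 mm off the fence, so I nudged it back until the fence answered with about 7 N.
- **Lever:** I pushed the knob past the light-hold notch to the end of its travel, where the force rose to about 7 N. Then I backed the arm clear.

**Last checks:**
- **Fob along the jig:** the tail measured x ≈ −55.5 mm, against −55 at home.
- **Fob across the jig:** from above, the edge read y ≈ 23 mm and the fence face 24.5–25.5. I put the difference down to the 2 mm calibration, because a closer view read 24 and the push on the fence was firm.
- **Angle:** the fob lay square to within about 0.01 rad.
- **Knob:** it measured x ≈ 59 mm, against 57 when locked. At the light-hold notch it would be near 33.
- **Foot:** it is visibly down on the fob, but I could not measure its pressing force.
- **Other parts:** the chisel looked unmoved. I did not look again at the bone folder and tin, but the arm did not go near the table there.

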